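# Lid the cut-glass jars and shut the keeper bar

### The job

Two jars cut from bottles stand open in the packing tray. Take from the drying stands the wooden lid that belongs to each jar, press each lid fully home so that it sits flat on the rim, and then swing the keeper bar over them until it clicks shut in its catch. Keep the jars upright in their bays, and leave the odd lid on its stand and the other things on the bench where they are.

Things in the scene. Friction and masses are not known exactly. Their poses are not given: they have to be found in the camera images.
- tray: Plywood packing tray, fixed, 300 mm long (its y), 121 mm wide (x), base 12 mm thick. Origin: centre of the underside, z up. Two square 97 mm bays at y = -55 and +55 mm (walls up to z = 34 mm), a jar in each. Steel pivot post at y = -145 mm; catch post with a sprung ball at y = +128 mm (top z = 110 mm, stop lug to 144 mm).
- jar_round: Round green-glass jar, loose in one bay (either), open top: outside 94 mm, 75 mm tall, mouth 82 mm across. Origin: centre of the underside. Two sprung rubber lugs in the mouth, 8 mm below the rim on its x axis, reach 5 mm inwards: its lid rests on them 4 to 6 mm proud until pressed down past them (10 to 16 N).
- jar_square: Square green-glass jar standing loose in the other bay, open top: outside 93 x 93 mm, 75 mm tall, mouth 82 x 82 mm, sides along its x and y. Origin: centre of the underside. The same two sprung rubber lugs as the round jar.
- jar_round_rim (a point): centre of the round jar's mouth, at rim height (75 mm above the jar's underside, 87 mm above the table)
- jar_square_rim (a point): centre of the square jar's mouth, at rim height (75 mm above the jar's underside, 87 mm above the table)
- lid_round: Round jar's pale wooden lid: flange 100 mm, plug 77 mm across. Origin: centre of the flange's underside; z out of its top. Flange 10 mm thick; plug 18 mm deep under it, its lower 9 mm tapering by 5.5 mm all round; on top a block handle 60 mm long (lid's y), 20 mm wide (x), 30 mm tall. Starts tilted 27 degrees on its stand, its top facing the stand's -x side, handle level.
- lid_square: Pale wooden lid of the square jar: square flange 100 x 100 mm, square plug 77 x 77 mm (sides along x and y). It is built and lies like the round lid: origin at the centre of the flange's underside, z out of the top, same plug depth and taper, same handle along its y, tilted 27 degrees on its stand.
- lid_odd: A larger pale wooden lid, round, 122 mm across, plug 96 mm, same handle: it fits neither jar and stays on its stand.
- lid_round_grip (a point): point in the round lid's handle to grip: 21 mm above the flange's top (31 mm above the lid's origin), 9 mm below the handle's top; across the handle is the lid's x
- lid_square_grip (a point): point in the square lid's handle to grip: 21 mm above the flange's top (31 mm above the lid's origin), 9 mm below the handle's top; across the handle is the lid's x
- stand_round: plywood drying stand that carries the round lid, fixed: a board 136 x 90 mm inclined 27 degrees, rising towards its +x, with two pegs at the foot; footprint about 121 x 90 mm, 75 mm high at the back. Origin: centre of the underside.
- stand_square: the same stand, carrying the square lid
- stand_odd: the same stand, carrying the odd lid
- keeper (a joint): angle of the keeper bar (rad): 0 = shut, over both jars along the tray's y; grows as it swings level about the pivot towards the tray's +x side (start 1.2 to 1.5). Bar 18 mm wide, 290 mm long, 132 to 146 mm above the table, 5 mm above the handles of lids fully home. The last 0.09 rad go over the catch's sprung ball (about 7 to 10 N at the knob), which then holds it.
- keeper_knob (a point): black knob upright on the keeper bar, 26 mm across, 34 mm tall (154 to 188 mm above the table), 140 mm from the hinge axis: this point is its middle, 171 mm above the table
- keeper_hinge (a point): keeper bar's hinge: a point on the vertical axis of the pivot post, at the bar's height
- tumbler_a: open green-glass tumbler, 68 mm across, 85 mm tall: a bystander. Origin: on its underside.
- tumbler_b: open amber-glass tumbler, 76 mm across, 70 mm tall: a bystander. Origin: on its underside.
- cup: white plastic cup, 84 mm across, 90 mm tall: a bystander. Origin: on its underside.
- sanding_block: cork sanding block 110 x 62 x 34 mm with a dark abrasive face underneath: a bystander. Origin: on its underside.
- screwdriver: screwdriver, 200 mm long, lying flat: a bystander. Origin: on its underside.
Not all that is in view belongs to the job. What is shaped like the jar_square but yellow is not meant. What is shaped like the lid_square but yellow is not meant.

How it is judged:
By the outcome, as a careful person would: the job done as asked, in the order asked, and still so for the second after the job is handed in, with the robot touching nothing.
It also fails if it takes over 61 s, if anything falls off the work surface, if the arm or the gripper's body presses on something with over 40 N, if the wrist force passes 120 N, or if a joint passes its speed limit or range.

### The arm

A 7-joint arm with a two-finger parallel gripper is mounted at the origin on the work surface. World frame = base frame: x ahead of the robot, y to its left, z up, the work surface at z = 0. Lengths are in m, angles in rad, forces in N, time in s.
With the tool pointing down it reaches from about 0.4 to 0.85 m from the base axis. Payload 10.4 kg.
Tool frame: the origin (TCP) lies at the very end of the fingers, on their centre line; the grasp point (between the pads) lies 19 mm behind it; z points along the fingers, y is the line along which they close (so a half turn about z gives the same grasp; the last joint's range is limited). The gripper opens to 87 mm and grips with 3 to 60 N. Pads are 19 mm wide; open, the fingers measure 117 mm over their backs; the gripper's body (75 mm by 190 mm) begins 51 mm behind the grasp point.
Start: joints at [-1.282, 0.332, -0.065, 1.46, 0.022, 1.35, -0.088], TCP at [0.192, 0.595, 0.223] pointing down, gripper open.
Joint ranges: [-2.6, 2.6], [-0.5, 2.12], [-1.47, 1.34], [0.16, 2.42], [-1.27, 4.41], [0.06, 2.06], [-2.6, 2.6]. Speed limits (rad/s): [2.22, 2.22, 2.79, 2.79, 3.14, 3.14, 3.14].

### API

Orientations are given as a unit quaternion [x, y, z, w].
In Python, from bench import * gives the robot as it stands.
- The arm moves only by the tool carry_out, never from a script. Its argument "deltas" is a list of rows, each an object with "hand": the finger opening in mm, from 0 to 87; "dp": the shift along the tool's x, y, z each as a share of 250 mm, from -1 to 1, a list of three; "spin": the turn about the tool's z as a share of pi rad, from -1 to 1. In form: [{"hand": hand, "dp": [dx, dy, dz], "spin": spin}, ...]. A call has 1 to 20 rows; each row is the pose to reach, as a shift and turn from the pose commanded when the call began, along the tool's axes at that moment, turning the shorter way round; what a row does not reach only later rows make up. A row lasts 1/10 s, in which the tool goes at most 50 mm and 8.59 degrees, less where a joint would pass 70% of its speed; a pose out of reach is approached as far as the arm can. A call with a number of a shift or a turn outside -1 to 1 is refused whole. A call with a gripper value outside its range is refused whole. The fingers move at their own pace and stop on an object; "force" is the grip in N (left out, the last holds). Time passes only in rows, so rows that repeat a pose let the fingers close. It gives the time, the measured TCP pose, the force, the opening and the grip force at its end, in the units of the state.
- read_state(): the state, without advancing time (a new reading comes with each control period).
- camera(name): name is "side" or "top"; returns the picture (400x640x3 uint8, red, green, blue); there is no depth.
- get_calibration(name): a dict with "fx", "fy", "cx", "cy" (pixels), "R" (3x3) and "t" (3): a world point X has camera coordinates R X + t. Camera axes: x right, y down, z forward; pixel columns grow to the right and rows downward; lengths in m; the calibration is good to about 2 mm. A picture is of the moment at which its call begins. get_calibration takes no time and is no camera call.
- close_job(): hands the job in; it is judged then, once.
The state is a dict: "time": time; "joint_positions": joint angles; "joint_vel": joint speeds; "joint_torque": joint torques, N m; "ee_pos": TCP position; "eef_rot": TCP orientation; "ft_force": force on the tool from outside, world axes, zero at the start; "torque": the same for the moment, N m; "width": finger opening in m; "grip_force": force on a finger pad.
Only numpy, scipy, OpenCV 4.12 (cv2) and the standard library are available. Lean on these libraries where they do the work, as an engineer would, in place of code of your own. Each camera call takes 0.05 s, during which the arm holds its last target. There are 200 camera calls.

## Working session

There is one attempt and no reset: what is moved stays moved. The work goes in short steps, Python scripts to look and compute and a tool call to move; the robot and the scene stay as the last step left them, time stands still between calls to the robot, and variables do not carry over. Pictures are saved under pics/ and viewed, at most 10 in all, crops included, and the job is handed in when it is done.

Besides the shell and the picture viewer there is one more tool, called after ">>>" as name(argument=value, ...), one argument or row to a line, values as JSON. carry_out: Moves the arm, as the interface text tells. Its arguments: {"type":"object","properties":{"deltas":{"type":"array","items":{"type":"object","properties":{"hand":{"type":"number"},"dp":{"type":"array","items":{"type":"number","minimum":-1,"maximum":1}},"spin":{"type":"number","minimum":-1,"maximum":1}}}},"force":{"type":"number"}},"required":["deltas"]}

```bash
ls; mkdir -p pics; python3 - <<'E'
from bench import *
import cv2
for n in ("side","top"):
    cv2.imwrite(f"pics/{n}0.png",camera(n)[:,:,::-1]); c=get_calibration(n)
    print(n,c["fx"],c["fy"],c["cx"],c["cy"],c["R"],c["t"])
s=read_state();print(s)
E
```

```text
pics
side 502.29645736275216 502.29645736275216 318.4251898821244 192.51439908998702 [[ 0.95605791 -0.29305675  0.00842716]
 [-0.20493233 -0.68856705 -0.69561351]
 [ 0.2096569   0.6633198  -0.71836677]] [-0.48928208  0.17793847  1.27877885]
top 492.2593712818316 492.2593712818316 316.84953472816 193.90555255333157 [[-0.01593392 -0.99978175  0.01351168]
 [-0.9883641   0.01370465 -0.15148794]
 [ 0.15126971 -0.01576826 -0.98836675]] [-0.00347994  0.50220153  1.61998694]
{'time': 0.1, 'joint_positions': array([-1.28157442,  0.33280288, -0.06470221,  1.46086951,  0.02158696,
        1.34992302, -0.08849772]), 'joint_vel': array([ 6.02396786e-04, -1.31591560e-05,  6.03624489e-04, -2.29534377e-04,
       -8.69561109e-05,  4.97909766e-04,  8.37831577e-04]), 'joint_torque': array([ 9.06011155e-04, -6.24545360e+01,  2.42499949e-02, -3.90716815e+01,
       -6.14117878e-02,  3.65326053e-02,  7.01124850e-05]), 'ee_pos': array([0.1916338 , 0.5945164 , 0.22183132]), 'eef_rot': array([ 1.55269678e-01,  9.87871904e-01, -6.49269245e-04, -7.80822262e-05]), 'ft_force': array([-0.56953721,  0.44380351,  0.35927027]), 'torque': array([ 0.01073628,  0.03373371, -0.0026966 ]), 'grip_force': 0.0, 'width': 0.08670899609316186}
```

View pics/top0.png

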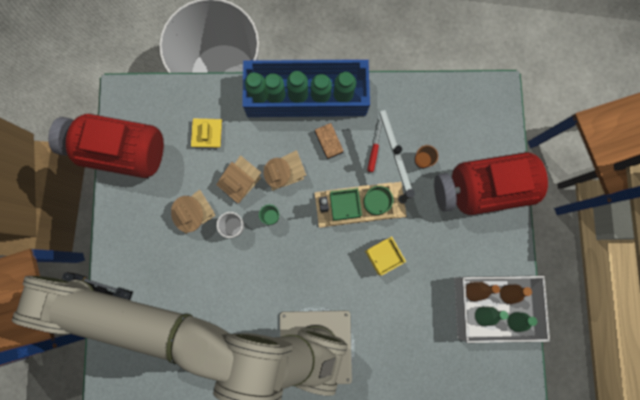

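View pics/side0.png

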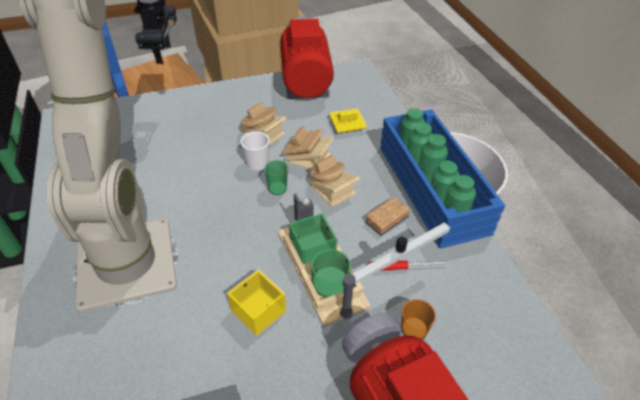

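Top view: the arm is at the left. The tray is at about (360,203), with the square jar in the left bay (345,204), the round jar in the right bay (377,201), and the pivot at about (403,198). The keeper points up-image (+x). Lids are at (190,212), (240,180) and (285,170). A yellow decoy jar is at (386,257) and a yellow lid at (206,132). I'll enlarge to tell the three wooden lids apart.

```bash
python3 - <<'E'
import cv2,numpy as np
t=cv2.imread("pics/top0.png");s=cv2.imread("pics/side0.png")
f=lambda a,x,y,w,h,k:cv2.resize(a[y:y+h,x:x+w],None,fx=k,fy=k,interpolation=cv2.INTER_CUBIC)
a=f(t,160,145,160,100,5);b=f(s,230,90,160,120,5)[:, :800]
cv2.imwrite("pics/c1.png",np.vstack([cv2.resize(a,(480,300)),cv2.resize(b,(480,300))]))
cv2.imwrite("pics/c2.png",np.vstack([f(t,300,105,120,125,4)[:300*2][:,:480][0:500]]))
E
```

```text
(no output)
```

View pics/c1.png

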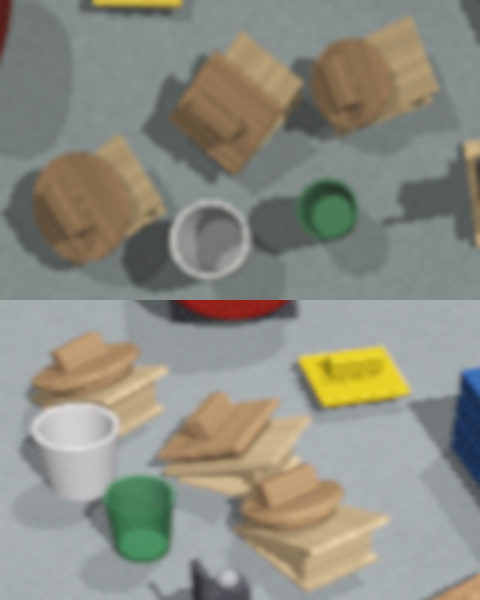

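View pics/c2.png

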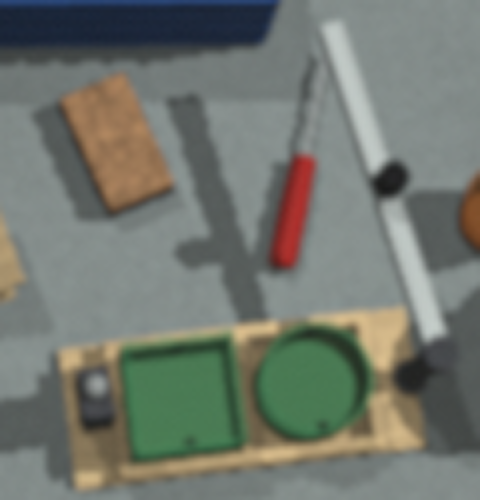

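Three candidates: left (190,212) is the larger round one, so the odd lid. Middle (240,180) has square corners, so lid_square. Right (285,170) is round and smaller (28 px against 33 px across), so lid_round. The yellow lid at (206,132) is not meant. The keeper bar runs from the hinge at crop (437,355) to (333,25), with the knob at (390,180). I'll enlarge with ticks to pick handle corners and rim points.

```bash
python3 - <<'E'
import cv2,numpy as np
t=cv2.imread("pics/top0.png");s=cv2.imread("pics/side0.png")
def f(a,x,y,w,h,k):
    c=a[y:y+h,x:x+w]; g=cv2.resize(c,None,fx=k,fy=k,interpolation=cv2.INTER_CUBIC).astype(float)
    lo,hi=np.percentile(g,1),np.percentile(g,99); g=np.clip((g-lo)/(hi-lo)*255,0,255).astype(np.uint8)
    for i in range(0,w,5):
        L=6 if (x+i)%10 else 12; cv2.line(g,(i*k,0),(i*k,L),(0,0,255),1)
        if (x+i)%10==0: cv2.putText(g,str(x+i),(i*k+2,20),0,.35,(0,0,255),1)
    for i in range(0,h,5):
        L=6 if (y+i)%10 else 12; cv2.line(g,(0,i*k),(L,i*k),(0,0,255),1)
        if (y+i)%10==0: cv2.putText(g,str(y+i),(14,i*k+4),0,.35,(0,0,255),1)
    return g
cv2.imwrite("pics/g1.png",np.vstack([np.hstack([f(t,260,150,40,30,10),f(t,215,155,40,30,10)[:, :400]]),np.hstack([f(s,305,150,40,30,10),f(s,280,120,40,30,10)])]))
cv2.imwrite("pics/g2.png",np.vstack([f(t,310,175,110,50,6),np.hstack([f(s,280,205,110,50,6)])]))
E
```

```text
(no output)
```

View pics/g1.png

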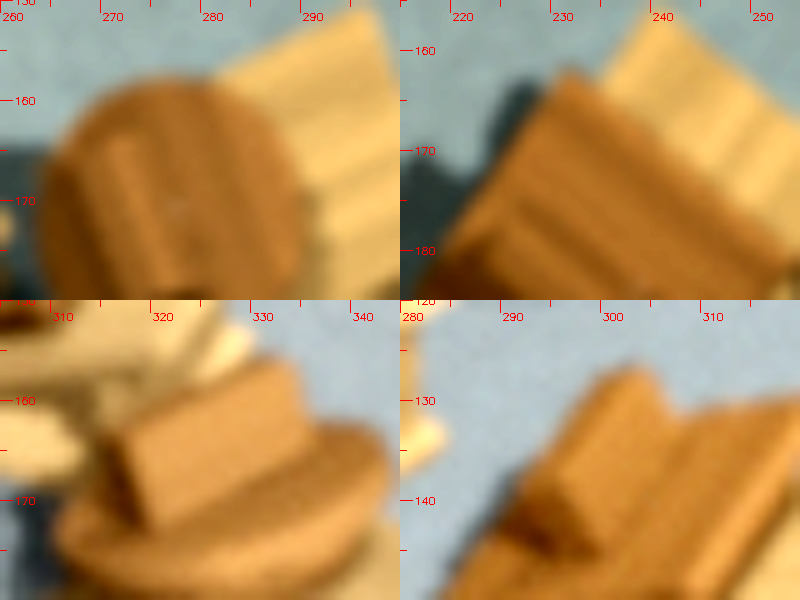

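View pics/g2.png

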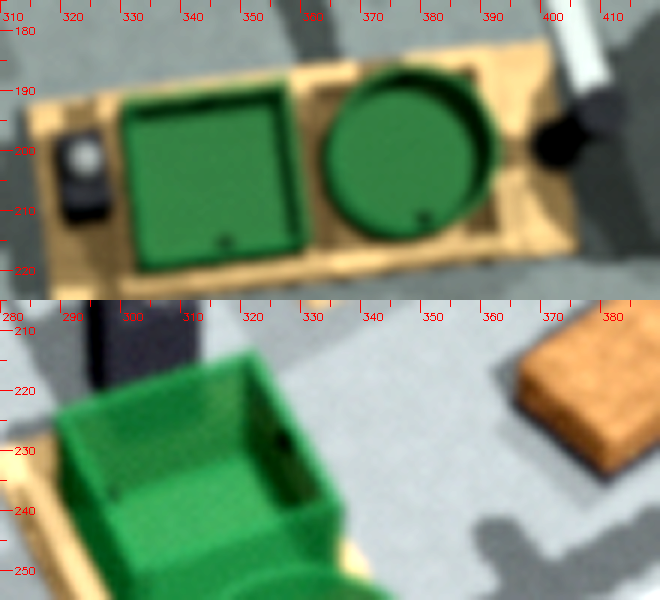

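The handles' lit top strips and the jar rims show, e.g. round rim about x 362–392 with its top at y 186 in the top view. Next I measure with masks and take one full crop of both handles.

```bash
cat > h.py <<'E'
from bench import *
import cv2,numpy as np
cal={n:get_calibration(n) for n in("side","top")}
def ray(n,p):
    c=cal[n];d=np.array([(p[0]-c["cx"])/c["fx"],(p[1]-c["cy"])/c["fy"],1.]);R=np.array(c["R"]);t=np.array(c["t"])
    d=R.T@d;return -R.T@t,d/np.linalg.norm(d)
def onz(n,p,z):
    o,d=ray(n,p);return o+d*(z-o[2])/d[2]
def tri(pt,ps):
    a,u=ray("top",pt);b,v=ray("side",ps)
    k=np.linalg.lstsq(np.c_[u,-v],b-a,rcond=None)[0];p=a+u*k[0];q=b+v*k[1]
    return (p+q)/2,np.linalg.norm(p-q)
def proj(n,X):
    c=cal[n];x=np.array(c["R"])@X+np.array(c["t"]);return np.array([c["fx"]*x[0]/x[2]+c["cx"],c["fy"]*x[1]/x[2]+c["cy"]])
E
cat > m.py <<'E'
from h import *
np.set_printoptions(precision=4,suppress=True)
for n,r in(("top",(310,175,420,225)),("side",(280,200,365,315))):
    im=cv2.imread(f"pics/{n}0.png");h=cv2.cvtColor(im,cv2.COLOR_BGR2HSV)
    m=cv2.inRange(h,(55,70,0),(90,255,255));k=np.zeros_like(m);k[r[1]:r[3],r[0]:r[2]]=255;m&=k
    for c in cv2.findContours(m,0,1)[0]:
        if cv2.contourArea(c)>100: print(n,cv2.contourArea(c),cv2.boundingRect(c),cv2.minEnclosingCircle(c),cv2.minAreaRect(c))
    d=cv2.inRange(h,(0,0,0),(180,255,55))
    box=(385,140,410,160) if n=="top" else (390,230,415,260)
    k[:]=0;k[box[1]:box[3],box[0]:box[2]]=255
    for c in cv2.findContours(d&k,0,1)[0]:
        if cv2.contourArea(c)>10: print(n,"dark",cv2.contourArea(c),cv2.boundingRect(c),cv2.minAreaRect(c))
    w=cv2.inRange(h,(8,60,90),(25,255,255));k[:]=0;k[175:225,305:415]=255
    if n=="top":
        for c in cv2.findContours(w&k,0,1)[0]:
            if cv2.contourArea(c)>100: print("wood",cv2.contourArea(c),cv2.minAreaRect(c),cv2.boxPoints(cv2.minAreaRect(c)))
        g=[]
        for x,y in((256,150),(217,156)):
            c=cv2.resize(im[y:y+50,x:x+40],None,fx=10,fy=10,interpolation=cv2.INTER_CUBIC).astype(float)
            c=np.clip((c-30)*1.5,0,255).astype(np.uint8)
            l=cv2.cvtColor(c,cv2.COLOR_BGR2LAB);l[...,0]=cv2.createCLAHE(3,(3,3)).apply(l[...,0]);c=cv2.cvtColor(l,cv2.COLOR_LAB2BGR)
            for i in range(0,50,5):
                cv2.putText(c,str(y+i),(0,i*10+4),0,.35,(0,0,255),1)
                if i<40: cv2.putText(c,str(x+i),(i*10-5,10),0,.35,(0,0,255),1);cv2.line(c,(i*10,12),(i*10,18),(0,0,255),1)
            g.append(c)
        cv2.imwrite("pics/g3.png",np.hstack(g))
print("round",onz("top",(377,200.2),.087),"sq",onz("top",(345.9,202.9),.087))
E
python3 m.py
```

```text
top 721.5 (330, 190, 31, 30) ((344.6678771972656, 204.6331329345703), 18.508087158203125) ((345.2231140136719, 204.2846221923828), (27.659744262695312, 28.403953552246094), 82.87498474121094)
top 577.0 (364, 187, 29, 28) ((378.0, 200.0), 15.000100135803223) ((377.29998779296875, 200.10000610351562), (26.385601043701172, 28.174455642700195), 63.43495178222656)
top dark 28.0 (394, 146, 7, 8) ((397.50006103515625, 150.00001525878906), (4.949747085571289, 7.77817440032959), 45.0)
wood 1137.5 ((359.9524841308594, 203.73301696777344), (35.97907638549805, 88.17280578613281), 83.0887680053711) [[314.0217 191.1792]
 [401.5538 180.5692]
 [405.8832 216.2869]
 [318.3511 226.8968]]
side 2833.5 (289, 214, 62, 83) ((316.7691345214844, 256.7902526855469), 43.10888671875) ((322.300048828125, 254.1000518798828), (84.52336883544922, 42.48529052734375), 63.43495178222656)
side dark 95.5 (396, 238, 10, 14) ((400.5, 244.5), (13.0, 9.0), 90.0)
round [ 0.4711 -0.2064  0.087 ] sq [ 0.4636 -0.1045  0.087 ]
```

View pics/g3.png

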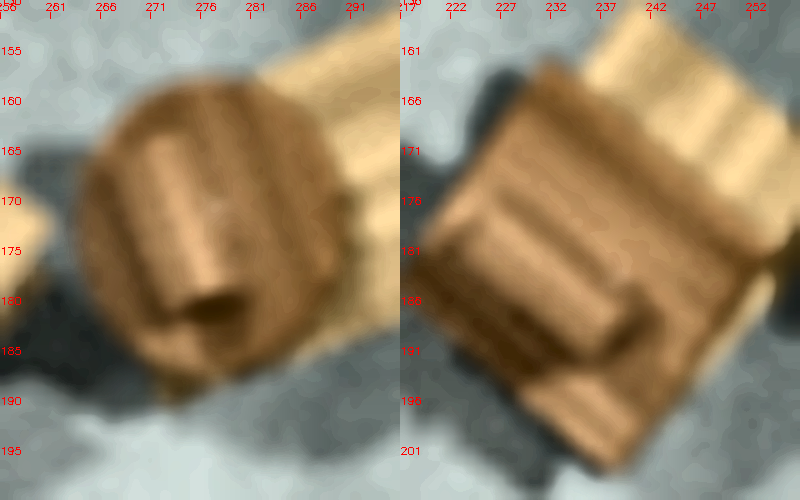

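Picks from g3. Round handle top face runs about (272,162.5) to (277,180.5). Square handle top centre is about (231.5,183), with flange corners T(231.8,162), R(254,182.5), B(238,203), L(217.8,181).

```bash
python3 - <<'E'
from h import *
np.set_printoptions(precision=4,suppress=True)
print("rtop",tri((274.6,171.7),(325.4,160.5)))
print("stop",tri((231.5,183.1),(299,133)))
print("sT",tri((231.8,162),(323.3,130.5)),"sB",tri((238,203),(284,152.5)))
print("knob",tri((397.3,150),(400.8,243)))
for z in(.09,.105,.12):
  a,b=onz("top",(272,162.5),z),onz("top",(277.2,180.5),z);print(z,"round",(a+b)/2,np.linalg.norm(a-b),(b-a)/np.linalg.norm(a-b))
  print("sq",onz("top",(231.5,183.1),z))
T,R,B,L=[onz("top",p,z) for p,z in zip([(231.8,162),(254,182.5),(238,203),(217.8,181)],(.088,.088,.042,.042))]
print("sq sides",R-T,B-L,B-R,L-T,(T+R+B+L)/4)
print("trayC",onz("top",(359.95,203.73),.034),[onz("top",p,.034) for p in((314.02,191.18),(401.55,180.57),(405.88,216.29),(318.35,226.9))])
print("hinge",onz("top",(410,193.5),.14),"ball",onz("top",(323,201),.115))
E
```

```text
rtop (array([0.57  , 0.1271, 0.0917]), np.float64(0.0010261165359479096))
stop (array([0.5331, 0.2681, 0.0897]), np.float64(0.0014320793318827343))
sT (array([0.6076, 0.269 , 0.081 ]), np.float64(0.0028113019414113018)) sB (array([0.4776, 0.2537, 0.0373]), np.float64(0.005094897650491581))
knob (array([ 0.6183, -0.2638,  0.1743]), np.float64(0.0022284145771127237))
0.09 round [0.5706 0.1273 0.09  ] 0.06271476693824622 [-0.9632 -0.2689  0.    ]
sq [0.5337 0.268  0.09  ]
0.105 round [0.5675 0.1263 0.105 ] 0.062122099001086596 [-0.9632 -0.2689  0.    ]
sq [0.5311 0.2656 0.105 ]
0.12 round [0.5645 0.1252 0.12  ] 0.06152943106392696 [-0.9632 -0.2689  0.    ]
sq [0.5284 0.2632 0.12  ]
sq sides [-0.0695 -0.0732  0.    ] [-0.0757 -0.0684 -0.    ] [-0.0607  0.0584 -0.046 ] [-0.0545  0.0537 -0.046 ] [0.541  0.2595 0.065 ]
trayC [ 0.4672 -0.1558  0.034 ] [array([ 0.5122, -0.0016,  0.034 ]), array([ 0.5446, -0.2997,  0.034 ]), array([ 0.4225, -0.3092,  0.034 ]), array([ 0.3911, -0.0143,  0.034 ])]
hinge [ 0.4837 -0.3045  0.14  ] ball [ 0.4671 -0.0291  0.115 ]
```

Measurements are consistent: both handle tops are at z≈0.090, knob to hinge is 140 mm with the keeper at about 1.42 rad, and the tray yaw is 6.2°. Moving to the square lid first.

>>> carry_out(
  deltas=[
    {"hand": 40, "dp": [-0.85, -0.41, 0], "spin": 0.32},
    {"hand": 40, "dp": [-0.85, -0.41, 0], "spin": 0.32},
    {"hand": 40, "dp": [-0.85, -0.41, 0], "spin": 0.32},
    {"hand": 40, "dp": [-0.85, -0.41, 0], "spin": 0.32},
    {"hand": 40, "dp": [-0.85, -0.41, 0], "spin": 0.32},
    {"hand": 40, "dp": [-0.85, -0.41, 0], "spin": 0.32},
    {"hand": 40, "dp": [-0.85, -0.41, 0], "spin": 0.32},
    {"hand": 40, "dp": [-0.85, -0.41, 0], "spin": 0.32},
  ],
  force=15,
)

```text
time: 0.9
ee_pos: [0.3625, 0.4318, 0.2223]
eef_rot: [0.613, 0.79, -0.0, -0.0]
ft_force: [0.3, 0.2, -0.5]
width: 0.0409
grip_force: 0.0
```

```bash
cat > go.py <<'E'
import sys
from bench import *
import numpy as np
from scipy.spatial.transform import Rotation as Ro
# usage: go.py x y z yaw_of_tool_y_deg -> dp, spin
s=read_state();R=Ro.from_quat(s["eef_rot"]).as_matrix();p=np.array(s["ee_pos"])
yaw=np.degrees(np.arctan2(R[1,1],R[0,1]))
print("t",round(s["time"],2),"p",p.round(4),"yaw",yaw.round(1),"tilt",R[:,2].round(3),"w",round(s["width"],4),"g",round(s["grip_force"],1),"F",np.round(s["ft_force"],1),"j7",round(s["joint_positions"][6],2))
a=[float(v) for v in sys.argv[1:]]
for i in range(0,len(a),4):
    d=R.T@(np.array(a[i:i+3])-p)/.25; print("dp",d.round(3),"spin",round(((yaw-a[i+3]+180)%360-180)/180,3))
E
python3 go.py .533 .268 .17 -43
```

```text
t 0.9 p [0.3625 0.4318 0.2223] yaw 14.4 tilt [-0. -0. -1.] w 0.0409 g 0.0 F [ 0.3  0.2 -0.5] j7 -0.67
dp [-0.804  0.497  0.209] spin 0.319
```

>>> carry_out(
  deltas=[
    {"hand": 40, "dp": [-0.804, 0.497, 0.209], "spin": 0.319},
    {"hand": 40, "dp": [-0.804, 0.497, 0.209], "spin": 0.319},
    {"hand": 40, "dp": [-0.804, 0.497, 0.209], "spin": 0.319},
    {"hand": 40, "dp": [-0.804, 0.497, 0.209], "spin": 0.319},
    {"hand": 40, "dp": [-0.804, 0.497, 0.209], "spin": 0.319},
    {"hand": 40, "dp": [-0.804, 0.497, 0.209], "spin": 0.319},
    {"hand": 40, "dp": [-0.804, 0.497, 0.209], "spin": 0.319},
    {"hand": 40, "dp": [-0.804, 0.497, 0.209], "spin": 0.319},
    {"hand": 40, "dp": [-0.804, 0.497, 0.209], "spin": 0.319},
  ],
)

```text
time: 1.8
ee_pos: [0.5329, 0.2692, 0.1701]
eef_rot: [0.915, 0.402, -0.0, -0.0]
ft_force: [-0.2, -0.8, -0.9]
width: 0.0399
grip_force: 0.0
```

```bash
python3 go.py .533 .268 .100 -43 .533 .268 .079 -43; python3 - <<'E'
from h import *
cv2.imwrite("pics/s1.png",camera("side")[:,:,::-1]);cv2.imwrite("pics/t1.png",camera("top")[:,:,::-1])
a=cv2.imread("pics/s1.png")[80:200,230:390];print(a.shape)
cv2.imwrite("pics/s1c.png",cv2.resize(a,None,fx=5,fy=5,interpolation=cv2.INTER_CUBIC))
E
```

```text
t 1.8 p [0.5329 0.2692 0.1701] yaw -42.5 tilt [-0. -0. -1.] w 0.0399 g 0.0 F [-0.2 -0.8 -0.9] j7 -1.18
dp [-0.003  0.004  0.28 ] spin 0.003
dp [-0.003  0.004  0.364] spin 0.003
(120, 160, 3)
```

View pics/s1c.png

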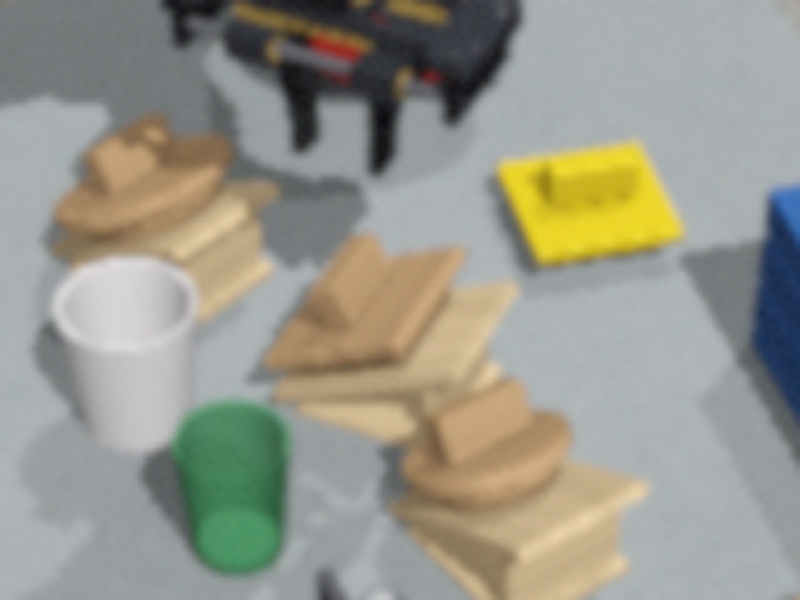

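The crop shows the fingers (tips at about (300,148) and (380,170)) above the square lid and straddling its handle direction. Descending.

>>> carry_out(
  deltas=[
    {"hand": 40, "dp": [-0.003, 0.004, 0.16], "spin": 0.003},
    {"hand": 40, "dp": [-0.003, 0.004, 0.28], "spin": 0.003},
    {"hand": 40, "dp": [-0.003, 0.004, 0.32], "spin": 0.003},
    {"hand": 40, "dp": [-0.003, 0.004, 0.35], "spin": 0.003},
    {"hand": 40, "dp": [-0.003, 0.004, 0.364], "spin": 0.003},
    {"hand": 40, "dp": [-0.003, 0.004, 0.364], "spin": 0.003},
  ],
)

```text
time: 2.5
ee_pos: [0.5339, 0.2678, 0.0801]
eef_rot: [0.918, 0.396, 0.001, -0.0]
ft_force: [-0.0, 0.3, 0.5]
width: 0.0401
grip_force: 0.0
```

>>> carry_out(
  deltas=[
    {"hand": 34, "dp": [0, 0.008, 0], "spin": 0},
    {"hand": 28, "dp": [0, 0.016, 0], "spin": 0},
    {"hand": 24, "dp": [0, 0.016, 0], "spin": 0},
    {"hand": 20, "dp": [0, 0.016, 0], "spin": 0},
    {"hand": 15, "dp": [0, 0.016, 0], "spin": 0},
    {"hand": 15, "dp": [0, 0.016, 0], "spin": 0},
  ],
  force=15,
)

```text
time: 3.1
ee_pos: [0.534, 0.2683, 0.0802]
eef_rot: [0.918, 0.397, -0.001, -0.002]
ft_force: [-10.4, 7.8, 7.2]
width: 0.0254
grip_force: 14.2
```

>>> carry_out(
  deltas=[
    {"hand": 15, "dp": [0, -0.008, 0], "spin": 0},
    {"hand": 15, "dp": [0, -0.016, -0.02], "spin": 0},
    {"hand": 15, "dp": [0, -0.016, -0.04], "spin": 0},
    {"hand": 15, "dp": [0, -0.016, -0.08], "spin": 0},
    {"hand": 15, "dp": [0, -0.016, -0.12], "spin": 0},
    {"hand": 15, "dp": [0, -0.016, -0.12], "spin": 0},
  ],
  force=20,
)

```text
time: 3.7
ee_pos: [0.5346, 0.2677, 0.1114]
eef_rot: [0.919, 0.395, 0.001, -0.0]
ft_force: [0.5, -0.1, -1.5]
width: 0.0229
grip_force: 18.3
```

>>> carry_out(
  deltas=[
    {"hand": 10, "dp": [0, 0, -0.1], "spin": 0},
    {"hand": 10, "dp": [0, 0, -0.2], "spin": 0},
    {"hand": 10, "dp": [0, 0, -0.3], "spin": 0},
    {"hand": 10, "dp": [0, 0, -0.32], "spin": 0},
    {"hand": 10, "dp": [0, 0, -0.32], "spin": 0},
  ],
  force=50,
)

```text
time: 4.2
ee_pos: [0.5338, 0.2677, 0.1897]
eef_rot: [0.919, 0.395, 0.001, -0.0]
ft_force: [-0.8, -0.3, -1.9]
width: 0.0215
grip_force: 46.2
```

```bash
python3 go.py .4625 -.103 .19 6.2; python3 - <<'E'
from h import *
a=camera("side")[:,:,::-1];b=camera("top")[:,:,::-1]
s=read_state();p=np.array(s["ee_pos"]);print(proj("side",p),proj("top",p))
u,v=proj("side",p).astype(int);x,y=proj("top",p).astype(int)
f=lambda c,u,v:cv2.resize(c[max(0,v-30):v+30,u-40:u+40],(800,600),interpolation=cv2.INTER_CUBIC)
cv2.imwrite("pics/l1.png",np.hstack([cv2.resize(f(a,u,v),(400,300)),cv2.resize(f(b,x,y),(400,300))]))
E
```

```text
t 4.2 p [0.5338 0.2677 0.1897] yaw -43.4 tilt [ 0.001  0.001 -1.   ] w 0.0215 g 46.2 F [-0.8 -0.3 -1.9] j7 -1.2
dp [-1.273  0.812 -0.003] spin -0.276
[298.61034148 106.23124695] [226.68563214 177.82461979]
```

View pics/l1.png

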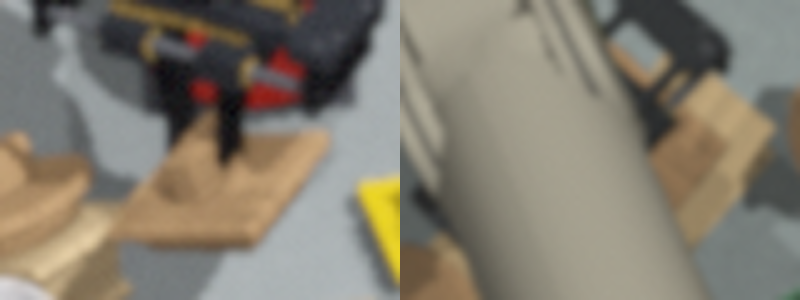

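The lid hangs level in the grip, with flange corners at crop (115,222), (255,232) and (328,130). I'll compute its centre relative to the TCP.

```bash
python3 - <<'E'
from h import *
np.set_printoptions(precision=4,suppress=True)
p=np.array(read_state()["ee_pos"]);c=lambda q:(258+q[0]/5,76+q[1]/5)
for z in(.168,.175,.182):
    L,F,R=[onz("side",c(q),z) for q in((115,222),(255,232),(328,130))]
    C=(L+R)/2;d=C-p;print(z,"diag",np.linalg.norm(L-R),"sides",np.linalg.norm(L-F),np.linalg.norm(R-F),F-L,R-F,"off",d,"along handle",d@[.687,.726,0],"across",d@[.726,-.687,0])
E
```

```text
0.168 diag 0.15024358807138535 sides 0.07962874007183011 0.10590361586482303 [ 0.0733 -0.0311  0.    ] [0.0685 0.0808 0.    ] off [ 0.0123  0.0009 -0.02  ] along handle 0.009114674855313962 across 0.008264145808632333
0.175 diag 0.1490464714741014 sides 0.07899427115648802 0.1050597929909713 [ 0.0727 -0.0308  0.    ] [0.0679 0.0801 0.    ] off [ 0.0098 -0.0081 -0.013 ] along handle 0.0008437082515704557 across 0.012702087275114422
0.182 diag 0.14784935487681755 sides 0.07835980224114558 0.10421597011711989 [ 0.0721 -0.0306  0.    ] [ 0.0674  0.0795 -0.    ] off [ 0.0073 -0.0172 -0.006 ] along handle -0.0074272583521730485 across 0.017140028741596508
```

```bash
python3 - <<'E'
from h import *
np.set_printoptions(precision=4,suppress=True)
p=np.array(read_state()["ee_pos"]);c=lambda q:(258+q[0]/5,76+q[1]/5)
for z in(.16,.168,.175,.182):
    F,R=[onz("side",c(q),z) for q in((255,232),(328,130))]
    d=(F+R)/2-p;print(z,"along",d@[.687,.726,0],"across",d@[.726,-.687,0])
E
```

```text
0.16 along 0.032590339659845244 across 0.040821927465193704
0.168 along 0.023011262669336667 across 0.045554292733863515
0.175 along 0.014629570302641653 across 0.04969511234394987
0.182 along 0.0062478779359466385 across 0.05383593195403605
```

>>> carry_out(
  deltas=[
    {"hand": 10, "dp": [-0.2, 0.13, 0], "spin": -0.045},
    {"hand": 10, "dp": [-0.4, 0.26, 0], "spin": -0.09},
    {"hand": 10, "dp": [-0.6, 0.38, 0], "spin": -0.135},
    {"hand": 10, "dp": [-0.8, 0.51, 0], "spin": -0.18},
    {"hand": 10, "dp": [-0.95, 0.61, 0], "spin": -0.22},
    {"hand": 10, "dp": [-1.0, 0.64, 0], "spin": -0.25},
    {"hand": 10, "dp": [-1.0, 0.64, 0], "spin": -0.276},
    {"hand": 10, "dp": [-1.0, 0.64, 0], "spin": -0.276},
    {"hand": 10, "dp": [-1.0, 0.64, 0], "spin": -0.276},
  ],
)

```text
time: 5.2
ee_pos: [0.4775, -0.0231, 0.1885]
eef_rot: [0.668, 0.744, -0.0, -0.0]
ft_force: [0.7, 0.6, -2.0]
width: 0.0217
grip_force: 46.3
```

```bash
python3 go.py .4625 -.103 .165 6.2
```

```text
t 5.2 p [ 0.4775 -0.0231  0.1885] yaw 6.2 tilt [-0.001 -0.    -1.   ] w 0.0217 g 46.3 F [ 0.7  0.6 -2. ] j7 0.07
dp [-0.311 -0.094  0.094] spin -0.0
```

```bash
python3 - <<'E'
from h import *
np.set_printoptions(precision=4,suppress=True)
p=np.array(read_state()["ee_pos"])
for n in("top","side"):
    im=camera(n)[:,:,::-1].copy();cv2.imwrite(f"pics/{n}2.png",im)
    h=cv2.cvtColor(im,cv2.COLOR_BGR2HSV);w=cv2.inRange(h,(6,60,60),(25,255,255))
    u,v=proj(n,p-[0,0,.015]).astype(int);print(n,"lid centre expected",proj(n,p-[0,0,.015]))
    for r in range(v-30,v+32,2):
        print(r,u-32,''.join('#' if x else '.' for x in w[r,u-32:u+33]))
E
```

```text
top lid centre expected [321.5033 195.0827]
165 289 ##############...................................................
167 289 ###############..................................................
169 289 ###############..................................................
171 289 ###############..................................................
173 289 ###############..................................................
175 289 ###############..................................................
177 289 ###############..................................................
179 289 ###############..................................................
181 289 ########.........................................................
183 289 ###..............................................................
185 289 .................................................................
187 289 .................................................................
189 289 .................................................................
191 289 .................................................................
193 289 ............
[... 2876 characters left out ...]
##################################
196 276 ...................##############################################
198 276 ....................########################....#################
200 276 .....................####################.........###############
202 276 ......................###############...............############.
204 276 .......................############...................######.....
206 276 .........................######..................................
208 276 .................................................................
210 276 .................................................................
212 276 .................................................................
```

```bash
python3 - <<'E'
from h import *
np.set_printoptions(precision=4,suppress=True)
p=np.array(read_state()["ee_pos"]);a=np.radians(6.2);M=np.array([[np.cos(a),np.sin(a),0],[-np.sin(a),np.cos(a),0],[0,0,1]])
for z in(.162,.168,.174): print(z,"left corner in lid axes",M@(onz("side",(286.8,181.5),z)-p))
for o in(0,.007,.014):
  for z in(-.0147,-.0247):
    print(o,z,[proj("side",p+M.T@np.array([sx*.05,sy*.05+o,z])).round(1) for sx,sy in((-1,1),(-1,-1),(1,-1),(1,1))], "plug",proj("side",p+M.T@np.array([-.033,-.033+o,-.0427])).round(1))
E
```

```text
0.162 left corner in lid axes [-0.0446  0.0348 -0.0267]
0.168 left corner in lid axes [-0.0465  0.029  -0.0207]
0.174 left corner in lid axes [-0.0485  0.0232 -0.0147]
0 -0.0147 [array([282.4, 174.7]), array([297.1, 201.7]), array([335.4, 190. ]), array([319.1, 164.2])] plug [301.3 202.8]
0 -0.0247 [array([282.6, 177.6]), array([297.2, 204.5]), array([335.3, 192.9]), array([319.1, 167.1])] plug [301.3 202.8]
0.007 -0.0147 [array([281.5, 172.9]), array([296.1, 199.7]), array([334.2, 188.1]), array([318.1, 162.5])] plug [300.2 200.9]
0.007 -0.0247 [array([281.6, 175.8]), array([296.2, 202.5]), array([334.1, 191. ]), array([318. , 165.4])] plug [300.2 200.9]
0.014 -0.0147 [array([280.5, 171.2]), array([295. , 197.7]), array([333. , 186.2]), array([317. , 160.8])] plug [299.2 199. ]
0.014 -0.0247 [array([280.7, 174. ]), array([295.1, 200.6]), array([332.9, 189.1]), array([317. , 163.7])] plug [299.2 199. ]
```

>>> carry_out(
  deltas=[
    {"hand": 10, "dp": [-0.16, -0.05, 0], "spin": 0},
    {"hand": 10, "dp": [-0.311, -0.094, 0], "spin": 0},
    {"hand": 10, "dp": [-0.311, -0.094, 0], "spin": 0},
    {"hand": 10, "dp": [-0.311, -0.094, 0], "spin": 0},
  ],
)

```text
time: 5.7
ee_pos: [0.463, -0.1037, 0.1891]
eef_rot: [0.668, 0.744, -0.0, -0.0]
ft_force: [0.3, 0.2, -0.4]
width: 0.0208
grip_force: 47.0
```

```bash
cat > look.py <<'E'
from h import *
np.set_printoptions(precision=4,suppress=True)
p=np.array(read_state()["ee_pos"]);print(p)
im=camera("side")[:,:,::-1].copy();cv2.imwrite("pics/side3.png",im)
h=cv2.cvtColor(im,cv2.COLOR_BGR2HSV);w=cv2.inRange(h,(6,50,40),(25,255,255))
u,v=proj("side",p-[0,0,.015]).astype(int)
for r in range(v-30,v+34):print(r,u-34,''.join('#' if x else '.' for x in w[r,u-34:u+40]))
a=np.radians(6.2);M=np.array([[np.cos(a),np.sin(a),0],[-np.sin(a),np.cos(a),0],[0,0,1]])
for z in(-.0147,-.0247): print(z,[proj("side",p+M.T@np.array([sx*.05,sy*.05,z])).round(1) for sx,sy in((-1,1),(-1,-1),(1,-1),(1,1))])
E
python3 look.py
```

```text
[ 0.463  -0.1037  0.1891]
176 278 .........................................#############..########..........
177 278 .....................................##############......####.............
178 278 ..................................#############.....................#####.
179 278 ..............................################...................#########
180 278 ..........................####################................############
181 278 .......................#################.....##...........################
182 278 ....................####################......#...........################
183 278 ...................###################........##..........################
184 278 ..................############...###..........##.........#################
185 278 ..................########....................###......###################
186 278 ...................####......................###....######################
187 278 ...................##........................#############################
188 278 ...................###.............##.......##########################
[... 3739 characters left out ...]

234 278 .##########...............................................................
235 278 ..#########...............................................................
236 278 ..#########...............................................................
237 278 ...#########..............................................................
238 278 ...#########..............................................................
239 278 ....#########.............................................................
-0.0147 [array([284.7, 198.3]), array([300.3, 228. ]), array([340.4, 215.1]), array([323.1, 186.8])]
-0.0247 [array([284.9, 201.2]), array([300.4, 230.8]), array([340.2, 218. ]), array([323. , 189.7])]
```

The mask shows the lid at left (289,201), bottom (304,232) and right (342,213). It matches prediction along the handle but keeps a residual tilt of about 12° with the +x side high, and the centre is shifted about +6 mm in x. I'll set it into the mouth gently, release, and regrip lower.

>>> carry_out(
  deltas=[
    {"hand": 10, "dp": [0, -0.022, 0.08], "spin": 0},
    {"hand": 10, "dp": [0, -0.022, 0.16], "spin": 0},
    {"hand": 10, "dp": [0, -0.022, 0.2], "spin": 0},
    {"hand": 10, "dp": [0, -0.022, 0.22], "spin": 0},
    {"hand": 10, "dp": [0, -0.022, 0.22], "spin": 0},
  ],
)

```text
time: 6.25
ee_pos: [0.4588, -0.1041, 0.1349]
eef_rot: [0.667, 0.745, 0.0, 0.001]
ft_force: [1.7, -0.7, 2.5]
width: 0.0205
grip_force: 47.6
```

>>> carry_out(
  deltas=[
    {"hand": 10, "dp": [0, 0, 0.015], "spin": 0},
    {"hand": 10, "dp": [0, 0, 0.03], "spin": 0},
    {"hand": 10, "dp": [0, 0, 0.04], "spin": 0},
    {"hand": 10, "dp": [0, 0, 0.04], "spin": 0},
  ],
  force=15,
)

```text
time: 6.65
ee_pos: [0.4612, -0.105, 0.1266]
eef_rot: [0.667, 0.745, 0.002, 0.003]
ft_force: [6.6, -3.9, 10.0]
width: 0.0199
grip_force: 15.1
```

>>> carry_out(
  deltas=[
    {"hand": 10, "dp": [-0.008, 0.012, 0], "spin": 0},
    {"hand": 10, "dp": [-0.014, 0.02, 0], "spin": 0},
    {"hand": 10, "dp": [-0.014, 0.02, 0.01], "spin": 0},
    {"hand": 10, "dp": [-0.014, 0.02, 0.02], "spin": 0},
    {"hand": 10, "dp": [-0.014, 0.02, 0.02], "spin": 0},
  ],
)

```text
time: 7.15
ee_pos: [0.4636, -0.1073, 0.1204]
eef_rot: [0.668, 0.745, 0.001, 0.0]
ft_force: [-1.9, 0.8, 15.3]
width: 0.0198
grip_force: 15.0
```

```bash
python3 look.py | grep -v '#....#' | tail -45
```

```text
[ 0.4636 -0.1073  0.1204]
209 278 ....................####.....................###..........................
-0.0147 [array([286.4, 218.3]), array([301.5, 247.9]), array([340., 235.]), array([323.4, 206.8])]
-0.0247 [array([286.6, 221. ]), array([301.5, 250.5]), array([339.8, 237.7]), array([323.3, 209.5])]
```

>>> carry_out(
  deltas=[
    {"hand": 30, "dp": [0, 0, 0], "spin": 0},
    {"hand": 40, "dp": [0, 0, 0], "spin": 0},
    {"hand": 40, "dp": [0, 0, -0.1], "spin": 0},
    {"hand": 40, "dp": [0, 0, -0.24], "spin": 0},
    {"hand": 40, "dp": [0, 0, -0.24], "spin": 0},
  ],
)

```text
time: 7.7
ee_pos: [0.4646, -0.1077, 0.1825]
eef_rot: [0.668, 0.745, 0.002, 0.002]
ft_force: [0.9, -0.1, -0.1]
width: 0.0393
grip_force: 0.0
```

```bash
cat > look2.py <<'E'
import sys
from h import *
np.set_printoptions(precision=4,suppress=True)
c=[float(v) for v in sys.argv[1:4]]
im=camera("side")[:,:,::-1].copy();cv2.imwrite("pics/side4.png",im);cv2.imwrite("pics/top4.png",camera("top")[:,:,::-1])
h=cv2.cvtColor(im,cv2.COLOR_BGR2HSV);w=cv2.inRange(h,(6,50,40),(25,255,255));g=cv2.inRange(h,(55,70,0),(90,255,255))
u,v=proj("side",np.array(c)).astype(int)
for r in range(v-24,v+30):print(r,u-34,''.join('#' if x else 'g' if y else '.' for x,y in zip(w[r,u-34:u+40],g[r,u-34:u+40])))
a=np.radians(6.2);M=np.array([[np.cos(a),np.sin(a),0],[-np.sin(a),np.cos(a),0],[0,0,1]])
for z in(.01,0): print(z,[proj("side",c+M.T@np.array([sx*.05,sy*.05,z])).round(1) for sx,sy in((-1,1),(-1,-1),(1,-1),(1,1))])
print("handle top",[proj("side",c+M.T@np.array([sx*.01,sy*.03,.04])).round(1) for sx,sy in((-1,1),(-1,-1),(1,-1),(1,1))])
E
python3 look2.py .4625 -.104 .092; python3 go.py
```

```text
205 278 .....................................##########......####.................
206 278 ...............................################...........................
207 278 ............................###################...........................
208 278 ........................##.#####################..........................
209 278 ....................############################..........................
210 278 .................################################.........................
211 278 ...............##################################.........................
212 278 ............######################################........................
213 278 .........#########################################........................
214 278 ........###########################################.......................
215 278 ........###########################################.......................
216 278 ........###########################################.......................
217 278 ........############################################......................
218 278 .........####
[... 3081 characters left out ...]
ggggggggggggggggggggggggggggggggggggggggggggg......
256 278 ............#########.ggggggggggggggggggggggggggggggggggggggggggggggg.....
257 278 .............########..gggggggggggggggggggggggggggggggggggggggggggggg.....
258 278 .............#########.ggggggggggggggggggggggggggggggggggggggggggggggg....
0.01 [array([285.7, 218.4]), array([300.7, 247.9]), array([339. , 235.1]), array([322.5, 207. ])]
0 [array([285.9, 221.1]), array([300.7, 250.4]), array([338.9, 237.7]), array([322.5, 209.6])]
handle top [array([303.5, 211.3]), array([313. , 228.6]), array([320.7, 226.1]), array([311. , 208.9])]
t 7.8 p [ 0.4629 -0.1072  0.1793] yaw 6.3 tilt [ 0.  0. -1.] w 0.0397 g 0.0 F [ 0.1  0.4 -0.7] j7 0.26
```

Square lid is seated in the mouth at about its proud height. Regrip lower and press.

>>> carry_out(
  deltas=[
    {"hand": 40, "dp": [0, 0, 0.14], "spin": 0},
    {"hand": 40, "dp": [0, 0, 0.24], "spin": 0},
    {"hand": 40, "dp": [0, 0, 0.26], "spin": 0},
    {"hand": 40, "dp": [0, 0, 0.26], "spin": 0},
    {"hand": 25, "dp": [0, 0, 0.26], "spin": 0},
    {"hand": 10, "dp": [0, 0, 0.26], "spin": 0},
    {"hand": 10, "dp": [0, 0, 0.26], "spin": 0},
    {"hand": 10, "dp": [0, 0, 0.26], "spin": 0},
  ],
  force=50,
)

```text
time: 8.6
ee_pos: [0.4633, -0.1074, 0.1149]
eef_rot: [0.667, 0.745, 0.001, 0.0]
ft_force: [0.3, -0.1, 2.5]
width: 0.0197
grip_force: 50.0
```

>>> carry_out(
  deltas=[
    {"hand": 10, "dp": [0, 0, 0.01], "spin": 0},
    {"hand": 10, "dp": [0, 0, 0.02], "spin": 0},
    {"hand": 10, "dp": [0, 0, 0.03], "spin": 0},
    {"hand": 10, "dp": [0, 0, 0.03], "spin": 0},
  ],
)

```text
time: 9.0
ee_pos: [0.4652, -0.1071, 0.1105]
eef_rot: [0.667, 0.745, 0.002, 0.001]
ft_force: [-11.4, 4.2, 41.5]
width: 0.0196
grip_force: 50.0
```

>>> carry_out(
  deltas=[
    {"hand": 10, "dp": [0, 0, -0.01], "spin": 0},
    {"hand": 30, "dp": [0, 0, -0.01], "spin": 0},
    {"hand": 40, "dp": [0, 0, -0.01], "spin": 0},
    {"hand": 40, "dp": [0, 0, -0.1], "spin": 0},
    {"hand": 40, "dp": [0, 0, -0.28], "spin": 0},
    {"hand": 40, "dp": [0, 0, -0.28], "spin": 0},
  ],
)

```text
time: 9.6
ee_pos: [0.4651, -0.1079, 0.1809]
eef_rot: [0.668, 0.744, 0.002, 0.002]
ft_force: [1.0, -1.0, -0.0]
width: 0.0394
grip_force: 0.0
```

```bash
python3 look2.py .4633 -.106 .087; python3 go.py
```

```text
207 278 ......................................#########...........................
208 278 ...............................################...........................
209 278 .............................###################..........................
210 278 ..........................######################..........................
211 278 .....................############################.........................
212 278 ..................###############################.........................
213 278 ................##################################........................
214 278 ..............####################################........................
215 278 ..........#########################################.......................
216 278 .........##########################################.......................
217 278 .........##########################################.......................
218 278 .........###########################################......................
219 278 .........############################################.....................
220 278 .........####
[... 3090 characters left out ...]
ggggggggggggggggggggggggggggggggggggg.....
258 278 .............#########.ggggggggggggggggggggggggggggggggggggggggggggggg....
259 278 .............#########..ggggggggggggggggggggggggggggggggggggggggggggggg...
260 278 ..............#########.ggggggggggggggggggggggggggggggggggggggggggg..gg...
0.01 [array([286.3, 220.3]), array([301.3, 249.7]), array([339.5, 236.9]), array([323. , 208.8])]
0 [array([286.5, 222.9]), array([301.3, 252.3]), array([339.4, 239.5]), array([323. , 211.4])]
handle top [array([304. , 213.1]), array([313.6, 230.5]), array([321.3, 228. ]), array([311.6, 210.8])]
t 9.7 p [ 0.4631 -0.1073  0.1771] yaw 6.3 tilt [ 0.001  0.001 -1.   ] w 0.0399 g 0.0 F [ 0.4  1.  -0.2] j7 0.26
```

Lid moved down by about 1–1.3 px (4–5 mm). I'll verify by touching the handle top with closed fingers; home means 127 mm.

>>> carry_out(
  deltas=[
    {"hand": 0, "dp": [0, 0, 0], "spin": 0},
    {"hand": 0, "dp": [0, 0, 0], "spin": 0},
    {"hand": 0, "dp": [0, 0, 0.06], "spin": 0},
    {"hand": 0, "dp": [0, 0, 0.14], "spin": 0},
    {"hand": 0, "dp": [0, 0, 0.18], "spin": 0},
    {"hand": 0, "dp": [0, 0, 0.2], "spin": 0},
    {"hand": 0, "dp": [0, 0, 0.206], "spin": 0},
    {"hand": 0, "dp": [0, 0, 0.206], "spin": 0},
  ],
)

```text
time: 10.5
ee_pos: [0.4644, -0.1068, 0.1274]
eef_rot: [0.667, 0.745, 0.001, 0.0]
ft_force: [-5.4, 4.4, 23.4]
width: 0.0005
grip_force: 12.2
```

Contact at 127.4 mm under 23 N, so it's home. A quick touch on each handle end to check it's flat.

>>> carry_out(
  deltas=[
    {"hand": 0, "dp": [0, 0, -0.03], "spin": 0},
    {"hand": 0, "dp": [0.08, 0, -0.03], "spin": 0},
    {"hand": 0, "dp": [0.08, 0, -0.01], "spin": 0},
    {"hand": 0, "dp": [0.08, 0, 0], "spin": 0},
    {"hand": 0, "dp": [0.08, 0, 0], "spin": 0},
  ],
)

```text
time: 11.0
ee_pos: [0.4609, -0.086, 0.1273]
eef_rot: [0.667, 0.745, 0.001, -0.001]
ft_force: [-15.0, 9.7, 37.1]
width: 0.0004
grip_force: 18.5
```

>>> carry_out(
  deltas=[
    {"hand": 0, "dp": [0, 0, -0.03], "spin": 0},
    {"hand": 0, "dp": [-0.16, 0, -0.03], "spin": 0},
    {"hand": 0, "dp": [-0.16, 0, -0.01], "spin": 0},
    {"hand": 0, "dp": [-0.16, 0, 0], "spin": 0},
    {"hand": 0, "dp": [-0.16, 0, 0], "spin": 0},
  ],
)

```text
time: 11.5
ee_pos: [0.4651, -0.1314, 0.1273]
eef_rot: [0.669, 0.743, -0.001, 0.001]
ft_force: [-11.6, -11.3, 31.4]
width: 0.0007
grip_force: 15.4
```

>>> carry_out(
  deltas=[
    {"hand": 0, "dp": [0, 0, -0.1], "spin": 0},
    {"hand": 40, "dp": [0, 0, -0.25], "spin": 0},
    {"hand": 40, "dp": [0, 0, -0.25], "spin": 0},
  ],
)

```text
time: 11.8
ee_pos: [0.4668, -0.1279, 0.1911]
eef_rot: [0.668, 0.744, 0.002, 0.002]
ft_force: [1.2, 0.8, -1.0]
width: 0.0095
grip_force: 0.0
```

```bash
python3 go.py .570 .127 .19 105.6 .570 .127 .19 -74.4
```

```text
t 11.8 p [ 0.4668 -0.1279  0.1911] yaw 6.2 tilt [ 0.005 -0.    -1.   ] w 0.0095 g 0.0 F [ 1.2  0.8 -1. ] j7 0.3
dp [0.969 0.521 0.007] spin -0.552
dp [0.969 0.521 0.007] spin 0.448
```

Flat at 127.3 mm at both ends; the square lid is home. Now the round lid.

>>> carry_out(
  deltas=[
    {"hand": 39, "dp": [0.15, 0.08, -0.02], "spin": 0.045},
    {"hand": 39, "dp": [0.33, 0.18, 0], "spin": 0.09},
    {"hand": 39, "dp": [0.5, 0.27, 0], "spin": 0.135},
    {"hand": 39, "dp": [0.67, 0.36, 0], "spin": 0.18},
    {"hand": 39, "dp": [0.83, 0.45, 0], "spin": 0.225},
    {"hand": 39, "dp": [0.969, 0.521, 0], "spin": 0.27},
    {"hand": 39, "dp": [0.969, 0.521, 0], "spin": 0.315},
    {"hand": 39, "dp": [0.969, 0.521, 0], "spin": 0.36},
    {"hand": 39, "dp": [0.969, 0.521, 0], "spin": 0.405},
    {"hand": 39, "dp": [0.969, 0.521, 0.007], "spin": 0.448},
    {"hand": 39, "dp": [0.969, 0.521, 0.007], "spin": 0.448},
    {"hand": 39, "dp": [0.969, 0.521, 0.007], "spin": 0.448},
  ],
)

```text
time: 13.0
ee_pos: [0.5678, 0.1276, 0.1853]
eef_rot: [0.99, 0.138, -0.001, 0.0]
ft_force: [1.3, 1.3, -1.2]
width: 0.0389
grip_force: 0.0
```

```bash
python3 go.py .570 .127 .1 -74.4 .570 .127 .078 -74.4
```

```text
t 13.0 p [0.5678 0.1276 0.1853] yaw -74.1 tilt [-0.001 -0.001 -1.   ] w 0.0389 g 0.0 F [ 1.3  1.3 -1.2] j7 -1.45
dp [0.008 0.005 0.341] spin 0.001
dp [0.008 0.005 0.429] spin 0.001
```

>>> carry_out(
  deltas=[
    {"hand": 39, "dp": [0.008, 0.005, 0.15], "spin": 0.001},
    {"hand": 39, "dp": [0.008, 0.005, 0.28], "spin": 0.001},
    {"hand": 39, "dp": [0.008, 0.005, 0.36], "spin": 0.001},
    {"hand": 39, "dp": [0.008, 0.005, 0.4], "spin": 0.001},
    {"hand": 39, "dp": [0.008, 0.005, 0.425], "spin": 0.001},
    {"hand": 39, "dp": [0.008, 0.005, 0.425], "spin": 0.001},
  ],
)

```text
time: 13.6
ee_pos: [0.5704, 0.127, 0.0797]
eef_rot: [0.991, 0.135, -0.0, 0.0]
ft_force: [-0.8, -0.1, 0.7]
width: 0.039
grip_force: 0.0
```

>>> carry_out(
  deltas=[
    {"hand": 34, "dp": [0, 0, 0.006], "spin": 0},
    {"hand": 28, "dp": [0, 0.004, 0.006], "spin": 0},
    {"hand": 24, "dp": [0, 0.004, 0.006], "spin": 0},
    {"hand": 15, "dp": [0, 0.004, 0.006], "spin": 0},
    {"hand": 15, "dp": [0, 0.004, 0.006], "spin": 0},
  ],
  force=15,
)

```text
time: 14.1
ee_pos: [0.5706, 0.1317, 0.0801]
eef_rot: [0.991, 0.137, 0.001, -0.003]
ft_force: [-5.8, 13.3, 8.8]
width: 0.0237
grip_force: 14.4
```

>>> carry_out(
  deltas=[
    {"hand": 15, "dp": [0, -0.016, 0], "spin": 0},
    {"hand": 15, "dp": [0, -0.022, -0.02], "spin": 0},
    {"hand": 15, "dp": [0, -0.022, -0.04], "spin": 0},
    {"hand": 15, "dp": [0, -0.022, -0.08], "spin": 0},
    {"hand": 15, "dp": [0, -0.022, -0.12], "spin": 0},
    {"hand": 15, "dp": [0, -0.022, -0.14], "spin": 0},
  ],
  force=20,
)

```text
time: 14.7
ee_pos: [0.5698, 0.1311, 0.1149]
eef_rot: [0.991, 0.134, 0.001, -0.0]
ft_force: [-0.4, 0.3, -1.3]
width: 0.023
grip_force: 18.0
```

>>> carry_out(
  deltas=[
    {"hand": 10, "dp": [0, 0, -0.1], "spin": 0},
    {"hand": 10, "dp": [0, 0, -0.2], "spin": 0},
    {"hand": 10, "dp": [0, 0, -0.32], "spin": 0},
    {"hand": 10, "dp": [0, 0, -0.34], "spin": 0},
    {"hand": 10, "dp": [0, 0, -0.34], "spin": 0},
  ],
  force=50,
)

```text
time: 15.2
ee_pos: [0.5697, 0.1314, 0.1993]
eef_rot: [0.991, 0.134, 0.001, -0.0]
ft_force: [0.5, 1.3, -1.8]
width: 0.0217
grip_force: 45.6
```

```bash
python3 go.py .472 -.2085 .20 6.2 .467 -.2085 .14 6.2
```

```text
t 15.2 p [0.5697 0.1314 0.1993] yaw -74.6 tilt [ 0.002  0.001 -1.   ] w 0.0217 g 45.6 F [ 0.5  1.3 -1.8] j7 -1.46
dp [-0.738  1.207 -0.005] spin -0.449
dp [-0.758  1.201  0.235] spin -0.449
```

>>> carry_out(
  deltas=[
    {"hand": 10, "dp": [-0.12, 0.16, 0], "spin": -0.045},
    {"hand": 10, "dp": [-0.23, 0.3, 0], "spin": -0.09},
    {"hand": 10, "dp": [-0.35, 0.45, 0], "spin": -0.135},
    {"hand": 10, "dp": [-0.45, 0.58, 0], "spin": -0.18},
    {"hand": 10, "dp": [-0.55, 0.72, 0], "spin": -0.225},
    {"hand": 10, "dp": [-0.65, 0.86, 0], "spin": -0.27},
    {"hand": 10, "dp": [-0.738, 1.0, 0], "spin": -0.315},
    {"hand": 10, "dp": [-0.738, 1.0, 0], "spin": -0.36},
    {"hand": 10, "dp": [-0.738, 1.0, 0], "spin": -0.405},
    {"hand": 10, "dp": [-0.738, 1.0, 0], "spin": -0.449},
    {"hand": 10, "dp": [-0.738, 1.0, 0], "spin": -0.449},
    {"hand": 10, "dp": [-0.738, 1.0, 0], "spin": -0.449},
  ],
)

```text
time: 16.4
ee_pos: [0.4574, -0.1586, 0.1975]
eef_rot: [0.669, 0.743, -0.0, -0.001]
ft_force: [-0.3, 0.6, -0.4]
width: 0.0217
grip_force: 45.7
```

```bash
python3 go.py .468 -.2085 .195 6.2; python3 look.py
```

```text
t 16.4 p [ 0.4574 -0.1586  0.1975] yaw 6.0 tilt [-0.001  0.    -1.   ] w 0.0217 g 45.7 F [-0.3  0.6 -0.4] j7 0.36
dp [-0.203  0.021  0.01 ] spin -0.001
[ 0.4574 -0.1586  0.1975]
191 282 ...........................................##############.########........
192 282 .......................................###############.....####...........
193 282 ....................................##############....................###.
194 282 .................................##############....................#####..
195 282 ..............................##################................######....
196 282 ..........................##########....##...####...........#########.....
197 282 .......................###########.............##...........#######.......
198 282 ....................#############..............###..........######........
199 282 ...................#############................##..........####..........
200 282 ...................##########...................##........................
201 282 ...................#######.....................###.....####...............
202 282 .
[... 3891 characters left out ...]

249 282 .....########......######...............................##................
250 282 .....########......####...................................................
251 282 ......########............................................................
252 282 ......#########...........................................................
253 282 .......########...........................................................
254 282 .......#########..........................................................
-0.0147 [array([288.2, 212.9]), array([304.5, 244.6]), array([346.1, 230.8]), array([327.8, 200.7])]
-0.0247 [array([288.3, 215.8]), array([304.6, 247.4]), array([345.9, 233.7]), array([327.8, 203.5])]
```

>>> carry_out(
  deltas=[
    {"hand": 10, "dp": [-0.15, 0.02, 0], "spin": 0},
    {"hand": 10, "dp": [-0.21, 0.028, 0], "spin": 0},
    {"hand": 10, "dp": [-0.21, 0.028, 0.08], "spin": 0},
    {"hand": 10, "dp": [-0.21, 0.028, 0.16], "spin": 0},
    {"hand": 10, "dp": [-0.21, 0.028, 0.22], "spin": 0},
    {"hand": 10, "dp": [-0.21, 0.028, 0.24], "spin": 0},
    {"hand": 10, "dp": [-0.21, 0.028, 0.24], "spin": 0},
  ],
)

```text
time: 17.15
ee_pos: [0.4701, -0.21, 0.1378]
eef_rot: [0.668, 0.744, -0.0, -0.001]
ft_force: [-0.2, 0.5, -1.0]
width: 0.0214
grip_force: 45.7
```

>>> carry_out(
  deltas=[
    {"hand": 10, "dp": [0, 0, 0.01], "spin": 0},
    {"hand": 10, "dp": [0, 0, 0.02], "spin": 0},
    {"hand": 10, "dp": [0, 0, 0.03], "spin": 0},
    {"hand": 10, "dp": [0, 0, 0.03], "spin": 0},
  ],
  force=15,
)

```text
time: 17.55
ee_pos: [0.4714, -0.2106, 0.1315]
eef_rot: [0.668, 0.745, 0.0, 0.001]
ft_force: [2.3, -1.7, 4.5]
width: 0.0221
grip_force: 13.7
```

>>> carry_out(
  deltas=[
    {"hand": 10, "dp": [-0.002, 0.008, 0.01], "spin": 0},
    {"hand": 10, "dp": [-0.004, 0.01, 0.02], "spin": 0},
    {"hand": 10, "dp": [-0.004, 0.01, 0.03], "spin": 0},
    {"hand": 10, "dp": [-0.004, 0.01, 0.03], "spin": 0},
  ],
)

```text
time: 17.95
ee_pos: [0.4755, -0.214, 0.126]
eef_rot: [0.668, 0.744, 0.001, 0.004]
ft_force: [1.5, -7.4, 18.7]
width: 0.0218
grip_force: 16.4
```

>>> carry_out(
  deltas=[
    {"hand": 10, "dp": [-0.012, 0.008, 0], "spin": 0},
    {"hand": 10, "dp": [-0.02, 0.008, 0], "spin": 0},
    {"hand": 10, "dp": [-0.02, 0.008, 0.008], "spin": 0},
    {"hand": 10, "dp": [-0.02, 0.008, 0.008], "spin": 0},
  ],
  force=6,
)

```text
time: 18.35
ee_pos: [0.4763, -0.2161, 0.1223]
eef_rot: [0.668, 0.744, 0.0, 0.001]
ft_force: [-1.5, -0.2, 9.8]
width: 0.0234
grip_force: 6.6
```

Lateral forces are gone. Release and check how it sits.

>>> carry_out(
  deltas=[
    {"hand": 30, "dp": [0, 0, 0], "spin": 0},
    {"hand": 40, "dp": [0, 0, 0], "spin": 0},
    {"hand": 40, "dp": [0, 0, -0.1], "spin": 0},
    {"hand": 40, "dp": [0, 0, -0.24], "spin": 0},
    {"hand": 40, "dp": [0, 0, -0.24], "spin": 0},
  ],
)

```text
time: 18.85
ee_pos: [0.4773, -0.2164, 0.1848]
eef_rot: [0.668, 0.745, 0.002, 0.002]
ft_force: [0.2, 0.5, -0.2]
width: 0.0396
grip_force: 0.0
```

```bash
python3 look2.py .4763 -.214 .092; python3 go.py
```

```text
238 297 #####..##################...################.##...........................
239 297 ######.##################...####################..........................
240 297 ######.###################..#####################.........................
241 297 ##########################..######################........................
242 297 ##########################..#######################.......................
243 297 .##########################.########################......................
244 297 .####################################################.....................
245 297 g.####################################################....................
246 297 g.#####################################################...................
247 297 gg.#############...####################################...................
248 297 gg.##########.....######################################..................
249 297 ggg.######...gggg.######################################..................
250 297 ggg.####..gggggg..#######################################.................
251 297 gggg....ggggg
[... 3090 characters left out ...]
ggggggggggggggg.........#########.........
289 297 .........#########.ggggggggggggggggggggggggggggg.......##########.........
290 297 ..........#########.ggggggggggggggggggggggggggg........##########.........
291 297 ..........#########..gggggggggggggggggggggggggg........##########.........
0.01 [array([303.1, 251. ]), array([320. , 284.1]), array([360.2, 269.7]), array([341.6, 238.1])]
0 [array([303.2, 253.6]), array([319.9, 286.6]), array([359.9, 272.2]), array([341.5, 240.7])]
handle top [array([322.3, 244. ]), array([333. , 263.6]), array([341.2, 260.8]), array([330.2, 241.4])]
t 18.95 p [ 0.4759 -0.2154  0.1815] yaw 6.3 tilt [ 0.001  0.001 -1.   ] w 0.04 g 0.0 F [-0.8 -0.1 -1. ] j7 0.57
```

>>> carry_out(
  deltas=[
    {"hand": 40, "dp": [0, 0, 0.14], "spin": 0},
    {"hand": 40, "dp": [0, 0, 0.24], "spin": 0},
    {"hand": 40, "dp": [0, 0, 0.256], "spin": 0},
    {"hand": 40, "dp": [0, 0, 0.256], "spin": 0},
  ],
  force=40,
)

```text
time: 19.35
ee_pos: [0.4748, -0.2155, 0.1166]
eef_rot: [0.668, 0.745, -0.001, -0.001]
ft_force: [-0.3, -0.4, 0.5]
width: 0.0401
grip_force: 0.0
```

>>> carry_out(
  deltas=[
    {"hand": 25, "dp": [0, 0, 0], "spin": 0},
    {"hand": 10, "dp": [0, 0, 0], "spin": 0},
    {"hand": 10, "dp": [0, 0, 0], "spin": 0},
    {"hand": 10, "dp": [0, 0, 0], "spin": 0},
  ],
)

```text
time: 19.75
ee_pos: [0.4762, -0.2157, 0.118]
eef_rot: [0.667, 0.745, 0.0, 0.001]
ft_force: [-0.0, -0.1, 4.2]
width: 0.0228
grip_force: 37.1
```

>>> carry_out(
  deltas=[
    {"hand": 10, "dp": [0, 0, -0.04], "spin": 0},
    {"hand": 10, "dp": [0, 0, -0.1], "spin": 0},
    {"hand": 10, "dp": [0, 0, -0.1], "spin": 0},
    {"hand": 10, "dp": [0, 0, -0.1], "spin": 0},
  ],
  force=60,
)

```text
time: 20.15
ee_pos: [0.4757, -0.2154, 0.1424]
eef_rot: [0.667, 0.745, 0.0, 0.0]
ft_force: [-0.9, -0.8, -0.9]
width: 0.02
grip_force: 58.2
```

>>> carry_out(
  deltas=[
    {"hand": 10, "dp": [0, 0, 0.03], "spin": 0},
    {"hand": 10, "dp": [0, 0, 0.06], "spin": 0},
    {"hand": 10, "dp": [0, 0, 0.08], "spin": 0},
    {"hand": 10, "dp": [0, 0, 0.092], "spin": 0},
    {"hand": 10, "dp": [0, 0, 0.092], "spin": 0},
  ],
)

```text
time: 20.65
ee_pos: [0.4759, -0.2163, 0.1197]
eef_rot: [0.668, 0.744, 0.0, 0.0]
ft_force: [-3.1, 0.1, 10.6]
width: 0.0197
grip_force: 58.8
```

>>> carry_out(
  deltas=[
    {"hand": 10, "dp": [0, 0, 0.01], "spin": 0},
    {"hand": 10, "dp": [0, 0, 0.02], "spin": 0},
    {"hand": 10, "dp": [0, 0, 0.026], "spin": 0},
    {"hand": 10, "dp": [0, 0, 0.026], "spin": 0},
  ],
)

```text
time: 21.05
ee_pos: [0.4781, -0.2173, 0.116]
eef_rot: [0.668, 0.745, 0.001, 0.003]
ft_force: [-6.0, 1.1, 34.7]
width: 0.0195
grip_force: 60.1
```

>>> carry_out(
  deltas=[
    {"hand": 10, "dp": [0, 0, -0.02], "spin": 0},
    {"hand": 30, "dp": [0, 0, -0.02], "spin": 0},
    {"hand": 40, "dp": [0, 0, -0.02], "spin": 0},
    {"hand": 40, "dp": [0, 0, -0.1], "spin": 0},
    {"hand": 20, "dp": [0, 0, -0.14], "spin": 0},
    {"hand": 0, "dp": [0, 0, -0.14], "spin": 0},
    {"hand": 0, "dp": [0, 0, -0.14], "spin": 0},
    {"hand": 0, "dp": [0, 0, -0.14], "spin": 0},
  ],
)

```text
time: 21.85
ee_pos: [0.4753, -0.2153, 0.147]
eef_rot: [0.667, 0.745, -0.0, -0.0]
ft_force: [-0.5, 0.4, -0.1]
width: 0.0154
grip_force: 0.0
```

```bash
python3 go.py .476 -.216 .134 6.2 .476 -.216 .126 6.2
```

```text
t 21.85 p [ 0.4753 -0.2153  0.147 ] yaw 6.3 tilt [-0.001  0.    -1.   ] w 0.0154 g 0.0 F [-0.5  0.4 -0.1] j7 0.6
dp [-0.003  0.002  0.052] spin 0.0
dp [-0.003  0.003  0.084] spin 0.0
```

>>> carry_out(
  deltas=[
    {"hand": 0, "dp": [0, 0, 0], "spin": 0},
    {"hand": 0, "dp": [0, 0, 0.05], "spin": 0},
    {"hand": 0, "dp": [0, 0, 0.065], "spin": 0},
    {"hand": 0, "dp": [0, 0, 0.078], "spin": 0},
    {"hand": 0, "dp": [0, 0, 0.084], "spin": 0},
    {"hand": 0, "dp": [0, 0, 0.084], "spin": 0},
  ],
)

```text
time: 22.45
ee_pos: [0.4761, -0.2151, 0.1275]
eef_rot: [0.667, 0.745, 0.001, -0.0]
ft_force: [-4.9, 6.4, 20.4]
width: 0.0006
grip_force: 10.0
```

>>> carry_out(
  deltas=[
    {"hand": 0, "dp": [0, 0, -0.03], "spin": 0},
    {"hand": 0, "dp": [0.08, 0, -0.03], "spin": 0},
    {"hand": 0, "dp": [0.08, 0, -0.01], "spin": 0},
    {"hand": 0, "dp": [0.08, 0, 0], "spin": 0},
    {"hand": 0, "dp": [0.08, 0, 0], "spin": 0},
  ],
)

```text
time: 22.95
ee_pos: [0.4737, -0.1948, 0.1275]
eef_rot: [0.667, 0.745, 0.001, -0.001]
ft_force: [-5.9, 10.0, 21.7]
width: 0.0007
grip_force: 10.6
```

>>> carry_out(
  deltas=[
    {"hand": 0, "dp": [0, 0, -0.03], "spin": 0},
    {"hand": 0, "dp": [-0.16, 0, -0.03], "spin": 0},
    {"hand": 0, "dp": [-0.16, 0, -0.01], "spin": 0},
    {"hand": 0, "dp": [-0.16, 0, 0], "spin": 0},
    {"hand": 0, "dp": [-0.16, 0, 0], "spin": 0},
  ],
)

```text
time: 23.45
ee_pos: [0.4774, -0.2383, 0.1276]
eef_rot: [0.668, 0.744, -0.001, 0.001]
ft_force: [-3.3, -7.7, 13.0]
width: 0.0006
grip_force: 6.4
```

The round lid is home and flat, 127.5 mm at three points. Now the keeper: cage the knob with tool y along the tangent.

>>> carry_out(
  deltas=[
    {"hand": 0, "dp": [0, 0, -0.2], "spin": 0},
    {"hand": 50, "dp": [0, 0, -0.4], "spin": 0.03},
    {"hand": 50, "dp": [0, 0, -0.44], "spin": 0.06},
    {"hand": 50, "dp": [0, 0, -0.44], "spin": 0.06},
  ],
  force=20,
)

```text
time: 23.85
ee_pos: [0.4786, -0.2355, 0.238]
eef_rot: [0.735, 0.678, 0.001, 0.001]
ft_force: [0.0, -1.0, -0.6]
width: 0.0169
grip_force: 0.0
```

```bash
python3 go.py .6183 -.2638 .235 -73.5
```

```text
t 23.85 p [ 0.4786 -0.2355  0.238 ] yaw -4.6 tilt [ 0.003 -0.    -1.   ] w 0.0169 g 0.0 F [ 0.  -1.  -0.6] j7 0.4
dp [-0.068  0.566  0.014] spin 0.383
```

>>> carry_out(
  deltas=[
    {"hand": 50, "dp": [-0.02, 0.15, 0], "spin": 0.045},
    {"hand": 50, "dp": [-0.04, 0.3, 0], "spin": 0.09},
    {"hand": 50, "dp": [-0.068, 0.45, 0], "spin": 0.135},
    {"hand": 50, "dp": [-0.068, 0.566, 0], "spin": 0.18},
    {"hand": 50, "dp": [-0.068, 0.566, 0], "spin": 0.225},
    {"hand": 50, "dp": [-0.068, 0.566, 0], "spin": 0.27},
    {"hand": 50, "dp": [-0.068, 0.566, 0], "spin": 0.315},
    {"hand": 50, "dp": [-0.068, 0.566, 0], "spin": 0.36},
    {"hand": 50, "dp": [-0.068, 0.566, 0.014], "spin": 0.383},
    {"hand": 50, "dp": [-0.068, 0.566, 0.014], "spin": 0.383},
  ],
)

```text
time: 24.85
ee_pos: [0.6167, -0.2632, 0.2304]
eef_rot: [0.99, 0.144, -0.002, -0.001]
ft_force: [-0.1, 0.6, 0.2]
width: 0.0501
grip_force: 0.0
```

```bash
python3 go.py .6183 -.2638 .161 -73.5
```

```text
t 24.85 p [ 0.6167 -0.2632  0.2304] yaw -73.4 tilt [-0.004  0.001 -1.   ] w 0.0501 g 0.0 F [-0.1  0.6  0.2] j7 -0.58
dp [0.006 0.004 0.278] spin 0.0
```

>>> carry_out(
  deltas=[
    {"hand": 50, "dp": [0.004, 0.003, 0.1], "spin": 0},
    {"hand": 50, "dp": [0.004, 0.003, 0.2], "spin": 0},
    {"hand": 50, "dp": [0.004, 0.003, 0.26], "spin": 0},
    {"hand": 50, "dp": [0.004, 0.003, 0.276], "spin": 0},
    {"hand": 50, "dp": [0.004, 0.003, 0.276], "spin": 0},
    {"hand": 40, "dp": [0.004, 0.003, 0.276], "spin": 0},
    {"hand": 30, "dp": [0.004, 0.003, 0.276], "spin": 0},
    {"hand": 20, "dp": [0.004, 0.003, 0.276], "spin": 0},
    {"hand": 20, "dp": [0.004, 0.003, 0.276], "spin": 0},
  ],
  force=5,
)

```text
time: 25.75
ee_pos: [0.6189, -0.2642, 0.1647]
eef_rot: [0.99, 0.144, 0.0, 0.0]
ft_force: [0.8, 0.8, 0.2]
width: 0.0262
grip_force: 0.1
```

```bash
cat > arc.py <<'E'
import sys
from bench import *
import numpy as np
from scipy.spatial.transform import Rotation as Ro
# arc.py hx hy r angles(deg, keeper) : rows in tool units for knob centre on the arc; tray yaw 6.2
a=[float(v) for v in sys.argv[1:]];H=np.array(a[:2]);r=a[2]
s=read_state();R=Ro.from_quat(s["eef_rot"]).as_matrix();p=np.array(s["ee_pos"]);yaw=np.degrees(np.arctan2(R[1,1],R[0,1]))
d=p[:2]-H;print(p.round(4),"yaw",yaw.round(1),"r",np.hypot(*d).round(4),"keeper deg",(96.2-np.degrees(np.arctan2(d[1],d[0]))).round(2),"w",s["width"],"F",s["ft_force"].round(1))
for k in a[3:]:
    w=np.radians(96.2-k);q=np.r_[H+r*np.array([np.cos(w),np.sin(w)]),p[2]]
    print(k,(R.T@(q-p)/.25).round(3),round(((yaw-(6.2-k)+180)%360-180)/180,3))
E
python3 arc.py .4845 -.304 .14 72 64 56 48 40
```

```text
[ 0.6189 -0.2642  0.1647] yaw -73.5 r 0.1401 keeper deg 79.72 w 0.026166061594207944 F [0.8 0.8 0.2]
72.0 [-0.006 -0.075 -0.   ] -0.043
64.0 [-0.021 -0.152 -0.   ] -0.087
56.0 [-0.048 -0.225 -0.   ] -0.132
48.0 [-0.084 -0.294 -0.   ] -0.176
40.0 [-0.13  -0.358 -0.   ] -0.22
```

Knob held at 26 mm opening, and the radius of 140 mm matches. Swinging.

>>> carry_out(
  deltas=[
    {"hand": 20, "dp": [-0.002, -0.037, 0], "spin": -0.022},
    {"hand": 20, "dp": [-0.006, -0.075, 0], "spin": -0.043},
    {"hand": 20, "dp": [-0.012, -0.114, 0], "spin": -0.065},
    {"hand": 20, "dp": [-0.021, -0.152, 0], "spin": -0.087},
    {"hand": 20, "dp": [-0.034, -0.189, 0], "spin": -0.11},
    {"hand": 20, "dp": [-0.048, -0.225, 0], "spin": -0.132},
    {"hand": 20, "dp": [-0.065, -0.26, 0], "spin": -0.154},
    {"hand": 20, "dp": [-0.084, -0.294, 0], "spin": -0.176},
    {"hand": 20, "dp": [-0.106, -0.327, 0], "spin": -0.198},
    {"hand": 20, "dp": [-0.13, -0.358, 0], "spin": -0.22},
    {"hand": 20, "dp": [-0.13, -0.358, 0], "spin": -0.22},
  ],
)

```text
time: 26.85
ee_pos: [0.5615, -0.1874, 0.1647]
eef_rot: [0.882, 0.471, 0.0, -0.0]
ft_force: [-1.0, -1.8, -0.6]
width: 0.0255
grip_force: 5.0
```

```bash
python3 arc.py .4845 -.304 .14 36 32 28 24 20 16 12 8
```

```text
[ 0.5615 -0.1874  0.1647] yaw -33.8 r 0.1397 keeper deg 39.64 w 0.025503259589873473 F [-1.  -1.8 -0.6]
36.0 [-0.    -0.036  0.   ] -0.022
32.0 [-0.004 -0.074  0.   ] -0.045
28.0 [-0.011 -0.113  0.   ] -0.067
24.0 [-0.021 -0.151  0.   ] -0.089
20.0 [-0.033 -0.188  0.   ] -0.111
16.0 [-0.047 -0.224 -0.   ] -0.133
12.0 [-0.065 -0.259 -0.   ] -0.156
8.0 [-0.084 -0.293 -0.   ] -0.178
```

>>> carry_out(
  deltas=[
    {"hand": 20, "dp": [0, -0.036, 0], "spin": -0.022},
    {"hand": 20, "dp": [-0.004, -0.074, 0], "spin": -0.045},
    {"hand": 20, "dp": [-0.011, -0.113, 0], "spin": -0.067},
    {"hand": 20, "dp": [-0.021, -0.151, 0], "spin": -0.089},
    {"hand": 20, "dp": [-0.033, -0.188, 0], "spin": -0.111},
    {"hand": 20, "dp": [-0.047, -0.224, 0], "spin": -0.133},
    {"hand": 20, "dp": [-0.065, -0.259, 0], "spin": -0.156},
    {"hand": 20, "dp": [-0.084, -0.293, 0], "spin": -0.178},
    {"hand": 20, "dp": [-0.084, -0.293, 0], "spin": -0.178},
  ],
  force=15,
)

```text
time: 27.75
ee_pos: [0.4891, -0.1649, 0.1646]
eef_rot: [0.719, 0.695, 0.0, 0.0]
ft_force: [1.1, -3.4, -3.1]
width: 0.0254
grip_force: 15.0
```

```bash
python3 arc.py .4845 -.304 .14 6 4 2 0 -2
```

```text
[ 0.4891 -0.1649  0.1646] yaw -2.0 r 0.1392 keeper deg 8.11 w 0.025380459055108485 F [ 1.1 -3.4 -3.1]
6.0 [ 0.003 -0.021 -0.   ] -0.012
4.0 [ 0.002 -0.04  -0.   ] -0.023
2.0 [ 0.   -0.06 -0.  ] -0.034
0.0 [-0.002 -0.079 -0.   ] -0.045
-2.0 [-0.005 -0.098 -0.   ] -0.056
```

>>> carry_out(
  deltas=[
    {"hand": 20, "dp": [0, -0.021, 0], "spin": -0.012},
    {"hand": 20, "dp": [0, -0.04, 0], "spin": -0.023},
    {"hand": 20, "dp": [0, -0.06, 0], "spin": -0.034},
    {"hand": 20, "dp": [0, -0.079, 0], "spin": -0.045},
    {"hand": 20, "dp": [0, -0.079, 0], "spin": -0.045},
  ],
  force=25,
)

```text
time: 28.25
ee_pos: [0.4705, -0.1657, 0.1647]
eef_rot: [0.668, 0.744, -0.0, 0.002]
ft_force: [3.7, -11.9, -3.6]
width: 0.0253
grip_force: 25.0
```

```bash
python3 arc.py .4845 -.304 .14 0 -2 -4
```

```text
[ 0.4705 -0.1657  0.1647] yaw 6.1 r 0.139 keeper deg 0.42 w 0.025280165586770285 F [  3.7 -11.9  -3.6]
0.0 [ 0.004 -0.004 -0.   ] -0.0
-2.0 [ 0.004 -0.024 -0.   ] -0.011
-4.0 [ 0.002 -0.043 -0.   ] -0.023
```

>>> carry_out(
  deltas=[
    {"hand": 20, "dp": [-0.008, -0.012, 0], "spin": 0},
    {"hand": 20, "dp": [-0.008, -0.024, 0], "spin": 0},
    {"hand": 20, "dp": [-0.008, -0.034, 0], "spin": 0},
    {"hand": 20, "dp": [-0.008, -0.034, 0], "spin": 0},
  ],
)

```text
time: 28.65
ee_pos: [0.4699, -0.1656, 0.1656]
eef_rot: [0.667, 0.745, 0.005, 0.008]
ft_force: [47.2, -5.2, -36.2]
width: 0.0255
grip_force: 25.0
```

```bash
python3 arc.py .4845 -.304 .14 0
```

```text
[ 0.4699 -0.1656  0.1656] yaw 6.4 r 0.1391 keeper deg 0.19 w 0.025481296021706464 F [ 47.2  -5.2 -36.2]
0.0 [ 0.004 -0.002 -0.   ] 0.001
```

Hard stop reached, so it's shut. Back off, release, retreat and check.

>>> carry_out(
  deltas=[
    {"hand": 20, "dp": [0, 0.018, 0], "spin": 0},
    {"hand": 20, "dp": [0, 0.034, 0], "spin": 0},
    {"hand": 40, "dp": [0, 0.034, 0], "spin": 0},
    {"hand": 55, "dp": [0, 0.034, 0], "spin": 0},
    {"hand": 55, "dp": [0, 0.034, 0], "spin": 0},
    {"hand": 55, "dp": [0, 0.034, -0.1], "spin": 0},
    {"hand": 55, "dp": [0, 0.034, -0.3], "spin": 0},
    {"hand": 55, "dp": [0, 0.034, -0.5], "spin": 0},
    {"hand": 55, "dp": [0.1, 0.034, -0.6], "spin": 0},
    {"hand": 55, "dp": [0.9, 0.034, -0.6], "spin": 0},
    {"hand": 55, "dp": [0.9, 0.034, -0.6], "spin": 0},
    {"hand": 55, "dp": [0.9, 0.034, -0.6], "spin": 0},
    {"hand": 55, "dp": [0.9, 0.034, -0.6], "spin": 0},
    {"hand": 55, "dp": [0.9, 0.034, -0.6], "spin": 0},
  ],
)

```text
time: 30.05
ee_pos: [0.444, 0.0652, 0.3138]
eef_rot: [0.664, 0.748, -0.0, -0.001]
ft_force: [0.5, -0.1, -0.5]
width: 0.0549
grip_force: 0.0
```

```bash
python3 go.py; python3 - <<'E'
from h import *
s=camera("side")[:,:,::-1];t=camera("top")[:,:,::-1]
f=lambda a,x,y:cv2.resize(a[y:y+120,x:x+160],(800,600),interpolation=cv2.INTER_CUBIC)
cv2.imwrite("pics/end.png",np.hstack([cv2.resize(f(s,250,180),(400,300)),cv2.resize(f(t,280,140),(400,300))]))
E
```

```text
t 30.05 p [0.444  0.0652 0.3138] yaw 6.8 tilt [-0.001  0.001 -1.   ] w 0.0549 g 0.0 F [ 0.5 -0.1 -0.5] j7 -0.2
```

View pics/end.png

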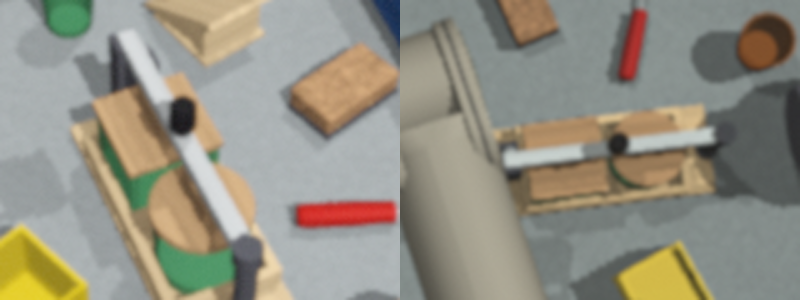

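The final view shows both lids flat on their jars. The bar lies shut over them into the catch at crop (120,40), knob at (182,115), and the bystanders are undisturbed. Handing in.

```bash
python3 -c "
from bench import *
print(close_job())"
```

```text
the job is handed in; nothing more can be done
None
```

I pressed both lids home, flat on their jars at about 127 mm handle height, swung the keeper bar over them to its stop, where it stayed shut on release, and handed the job in at about 30 s; no verdict came back.

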